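# Close a brass button in the bench press and hold

### The arm

A 6-joint arm with a two-finger parallel gripper is mounted at the origin on the work surface. World frame = base frame: x ahead of the robot, y to its left, z up, the work surface at z = 0. Lengths are in m, angles in rad, forces in N, time in s.
With the tool pointing down it reaches from about 0.325 to 0.85 m from the base axis. Payload 15.5 kg.
Tool frame: the origin (TCP) lies midway between the tips of the shut fingers; the grasp point (between the pads) lies 19 mm behind it; z points along the fingers, y is the line along which they close (so a half turn about z gives the same grasp; the last joint's range is limited). The gripper opens to 91 mm and grips with 3 to 60 N. Pads are 32 mm wide; open, the fingers measure 118 mm over their backs; the gripper's body (76 mm by 178 mm) begins 60 mm behind the grasp point.
Start: joints at [1.038, 0.494, 1.345, -0, 1.302, -0.096], TCP at [0.265, 0.566, 0.214] pointing down, gripper open.
Joint ranges: [-2.91, 2.91], [-0.82, 2.16], [0.22, 2.67], [-1.22, 4.37], [0.12, 2.79], [-3.08, 3.08]. Speed limits (rad/s): [1.89, 1.89, 2.57, 3.01, 3.01, 3.01].

### API

Orientations are given as a unit quaternion [x, y, z, w].
In Python, from plant import ctrl gives the robot as it stands. The module is installed in compiled form; this text tells all that it offers. Calls block until the motion is done:
- ctrl.move_pose(position, orientation): joint-space move of the TCP to a pose.
- ctrl.move_linear(position, orientation=None, velocity=0.15): straight line of the TCP; orientation=None keeps the orientation; velocity is the mean speed in m/s.
- ctrl.set_joints(angles): joint-space move.
- ctrl.gripper_to(opening): opening from 0.0 (shut) to 1.0 (fully open); the grip force is fixed at half the most; returns when the fingers have stopped.
- ctrl.wait(seconds).
- ctrl.inverse_kinematics(position, orientation): joint angles nearest the present ones, or None.
- ctrl.sense(): the state.
- ctrl.read_camera(name): name is "side" or "top" or "wrist"; returns the picture (400x640x3 uint8, red, green, blue); there is no depth.
- ctrl.get_calibration(name): a dict with "intrinsics" (3x3 intrinsics, pixels), "D" ([k1, k2, p1, p2, k3] as OpenCV has them; the pictures are not rectified), "pose" (4x4, takes a point from camera to world coordinates). Camera axes: x right, y up, looking along -z (the intrinsics and any distortion apply to the point x, -y, -z); pixel columns grow to the right and rows downward; lengths in m; the calibration is good to about 2 mm. A picture is of the moment at which its call begins: read the wrist's pose just before it. get_calibration takes no time and is no camera call; for the wrist camera it gives the pose at the moment of the call.
A pose or a line that the arm cannot do raises ctrl.Unreachable and nothing moves.
- ctrl.job_done(): hands the job in; it is judged then, once.
The state is a dict: "clock": time; "q": joint angles; "qd": joint speeds; "effort": joint torques, N m; "position": TCP position; "orientation": TCP orientation; "force": force on the tool from outside, world axes, zero at the start; "torque": the same for the moment, N m; "finger_gap": opening from 0.0 (shut) to 1.0 (fully open); "gripper_force": force on a finger pad.
Only numpy, scipy, OpenCV 4.12 (cv2) and the standard library are available. Lean on these libraries where they do the work, as an engineer would, in place of code of your own. Each camera call takes 0.05 s, during which the arm holds its last target. There are 200 camera calls.

### The job

Close the glued brass button in the bench press: set it crown up in the die cup, slide the die fully home under the ram, then pull the handle down by its grip bar, right to its stop, and keep it down while the glue grabs. The program finishes while still holding the handle down at its stop. Leave the other buttons and everything else on the table where they are.

Things in the scene. Friction and masses are not known exactly. Their poses are not given: they have to be found in the camera images.
- brass_button: The button to close, its crown already set on its back with glue: a round brass disc, 30 mm diameter and 13 mm tall, straight side from 2 to 10.5 mm above its underside (2 mm chamfer below, low dome above), mass about 30 g. It lies crown up on the grey-blue card, underside 4 mm above the table. Origin: centre of its underside; z up through the crown.
- card: Grey-blue swatch card 240 x 120 x 4 mm lying fixed on the table to the right, long side along its x; the three buttons lie on its centre line, about 75 mm apart in any order. Origin: centre of its underside.
- black_button: Black four-hole button, 28 mm diameter, 6 mm thick, on the card. Leave it alone. Origin: centre of its underside.
- pearl_button: Pearl-white four-hole button, 24 mm diameter, 6 mm thick, on the card. Leave it alone. Origin: centre of its underside.
- press: Bench button press, bolted down: dark green base 215 x 130 x 18 mm, column at its back, overhanging head 50 mm wide, 112 to 160 mm above the table. Origin: on the table under the ram axis; z up, x to its back (away from the robot), y to the side where the die carriage slides out. The handle, pivoted on top of the head, reaches forward (-x) and up.
- die_slide (a joint): Position of the die carriage along the press's y: 0 = fully home with the die under the ram (at a hard stop), 0.11 m = fully out to the side (+y). About 2 N of friction; it stays where it is left.
- nest (a point): Centre of the floor of the die cup on the carriage, 48 mm above the table. The cup is a steel ring 50 mm outside and 35 mm inside diameter, open upward, 4 mm deep (rim 52 mm above the table). It moves with the carriage. With the carriage home it is under the ram, not reachable from above.
- die_knob (a point): Centre of the red knob of the die carriage, 100 mm beyond the die along the press's y and 70 mm above the table: head 22 mm diameter from 64 to 82 mm above the table on a 12 mm stem. Push or pinch it to slide the carriage.
- ram_foot: Brass pressing foot under the ram, 31 mm diameter, on a short cushion spring. Origin: centre of its lower face, 86 mm above the table with the handle up. With the handle at its stop it presses on a button seated in the die with about 14 N.
- handle (a joint): Angle of the press handle: 0 = raised (35.5 degrees above level, where its return spring brings it back), grows as it is pulled down; the stop is at 0.70 rad, where the handle is about 5 degrees below level. It takes about 6 N at the grip to start and 11 N at the stop.
- handle_hinge (a point): The handle's pivot on the press, 185 mm above the table and 35 mm behind the ram's axis; the hinge line runs along the press's y. The grip swings about it at a radius of 225 mm, in the press's x-z plane.
- handle_grip: Black rubber grip sleeve across the end of the handle, 24 mm diameter, 114 mm long along the press's y; it can turn stiffly about that line. Origin: its centre, on the handle's middle line, 316 mm above the table when raised and about 167 mm at the stop; the 16 mm steel handle rod joins it from the back (+x). It can be pressed from above or pinched.
- spool_beige: Beige thread spool standing upright, 34 mm diameter, 58 mm tall. Leave it alone. Origin: centre of its underside.
- spool_black: Black thread spool standing upright, 34 mm diameter, 58 mm tall. Leave it alone. Origin: centre of its underside.
- pen: Black pen, 137 mm long, lying on the table. Leave it alone. Origin: its middle, on the table; x along it.
- shears: Tailor's shears with black handles, about 220 mm long, lying on the table. Leave them alone. Origin: near the pivot, on the table; x towards the tips.
- coffee_glass: Glass of coffee with a handle, 72 mm diameter, 95 mm tall. Leave it alone. Origin: centre of its underside.

How it is judged:
On the way, in this order (a step that is already met when the one before it is completed fails the run):
1. the brass button is seated crown up in the die cup and let go, with the carriage still out (horizontal distance between brass_button and nest below 0.004 m and z of brass_button in the frame of nest between -0.002 and 0.002 m and angle between brass_button's own z axis and vertical below 0.1 rad and contact force between the fingers and brass_button below 0.1 N and value of joint die_slide above 0.05 m), for 0.2 s.
2. the die carriage is fully home with the button in the cup, before the handle is pulled (horizontal distance between brass_button and nest below 0.004 m and z of brass_button in the frame of nest between -0.002 and 0.002 m and angle between brass_button's own z axis and vertical below 0.1 rad and value of joint die_slide below 0.004 m and value of joint handle below 0.2 rad), for 0.2 s.
At the end, for the whole second after the job is handed in: Robot bearing on the grip bar (over 3 N), handle still, at 0.66 rad or more (stop 0.70); ram foot on the button with over 6 N; button seated in the cup (within 4 mm of its centre, 2 mm of its floor, tilt under 0.1 rad); carriage within 4 mm of home (horizontal distance between brass_button and nest below 0.004 m and z of brass_button in the frame of nest between -0.002 and 0.002 m and angle between brass_button's own z axis and vertical below 0.1 rad and value of joint die_slide below 0.004 m and value of joint handle above 0.66 rad and velocity of joint handle between -0.05 and 0.05 rad/s and contact force between ram_foot and brass_button above 6 N and contact force between any of the fingers, the arm and handle_grip above 3 N); the arm keeps its last pose, push and grip.
It fails at once if another button, a spool, the pen, the shears or the coffee glass is moved more than 20 mm (distance of any of black_button, pearl_button, spool_beige, spool_black, pen, shears, coffee_glass from where it was at the start of the episode above 0.02 m).
It also fails if it takes over 72 s, if anything falls off the work surface, if the arm or the gripper's body presses on something with over 40 N, if the wrist force passes 120 N, or if a joint passes its speed limit or range.

## Working session

There is one attempt and no reset: what is moved stays moved. The work goes in short steps, each a Python script; the robot and the scene stay as the last script left them, time stands still between calls to the robot, and variables do not carry over. Pictures are saved under pics/ and viewed, at most 10 in all, crops included, and the job is handed in when it is done.

```bash
mkdir -p pics
cat > h.py <<'E'
import numpy as np, cv2
from plant import ctrl
def save(cam,name):
    im=ctrl.read_camera(cam); cv2.imwrite(f'pics/{name}.png',cv2.cvtColor(im,cv2.COLOR_RGB2BGR)); return im
def project(c,P):
    T=np.linalg.inv(c["pose"]); p=(T[:3,:3]@np.atleast_2d(P).T).T+T[:3,3]
    p=p*[1,-1,-1]
    return cv2.projectPoints(p.reshape(-1,1,3),np.zeros(3),np.zeros(3),np.array(c["intrinsics"],float),np.array(c["D"],float))[0].reshape(-1,2)
def ray(c,uv):
    n=cv2.undistortPoints(np.array(uv,float).reshape(-1,1,2),np.array(c["intrinsics"],float),np.array(c["D"],float)).reshape(-1,2)
    d=np.c_[n[:,0],-n[:,1],-np.ones(len(n))]
    T=np.array(c["pose"]); return T[:3,3],(T[:3,:3]@d.T).T
def at_z(c,uv,z):
    o,d=ray(c,uv); return o+d*((np.asarray(z)-o[2])/d[:,2])[:,None]
E
python3 - <<'E'
from h import *
for n in ("top","side"):
    save(n,n+"0"); c=ctrl.get_calibration(n); print(n,np.round(c["pose"],3).tolist(),np.round(c["intrinsics"],1).tolist(),c["D"])
s=ctrl.sense();print(s["clock"],s["orientation"],s["force"])
E
```

```text
top [[0.003, 0.997, -0.082, 0.422], [-1.0, 0.002, -0.008, 0.064], [-0.008, 0.082, 0.997, 1.282], [0.0, 0.0, 0.0, 1.0]] [[422.7, 0.0, 318.0], [0.0, 422.7, 200.5], [0.0, 0.0, 1.0]] [-0.08433268  0.          0.          0.          0.        ]
side [[0.973, 0.167, -0.156, 0.329], [-0.228, 0.649, -0.726, -0.776], [-0.02, 0.743, 0.669, 0.982], [0.0, 0.0, 0.0, 1.0]] [[468.6, 0.0, 316.1], [0.0, 468.6, 200.0], [0.0, 0.0, 1.0]] [0.04754832 0.         0.         0.         0.        ]
0.1 [ 2.17176830e-01  9.76132116e-01 -5.31083660e-04 -1.86658509e-04] [-0.57139033 -0.68186829  0.14043229]
```

View pics/top0.png

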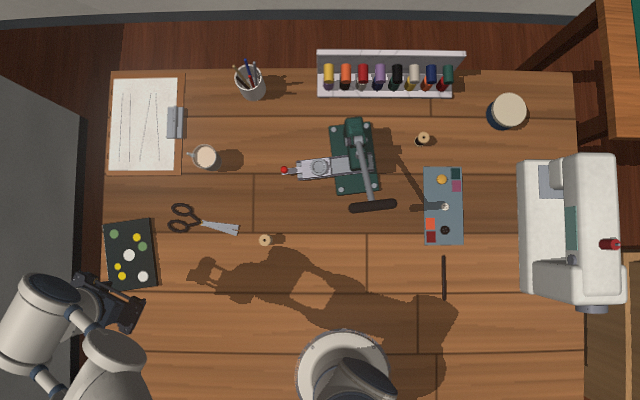

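View pics/side0.png

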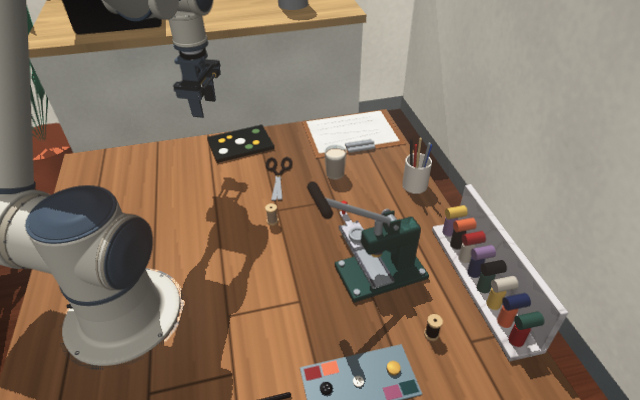

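The top view shows the brass button near (441,179), the red knob (284,170), the cup near (319,167) and the grip from about (351,207) to (396,204). I'll enlarge both views.

Run:
```python
import cv2
a=cv2.imread('pics/top0.png')[105:255,270:470]; cv2.imwrite('pics/topc.png',cv2.resize(a,None,fx=4,fy=4,interpolation=cv2.INTER_CUBIC))
b=cv2.imread('pics/side0.png')[170:400,290:450]; cv2.imwrite('pics/sidec.png',cv2.resize(b,(416,598),interpolation=cv2.INTER_CUBIC))
```

```text
(no output)
```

View pics/topc.png

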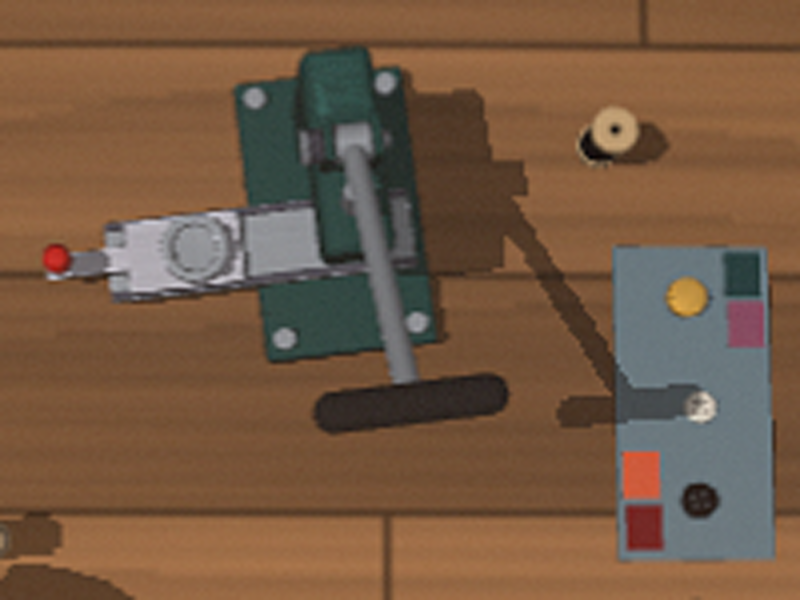

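View pics/sidec.png

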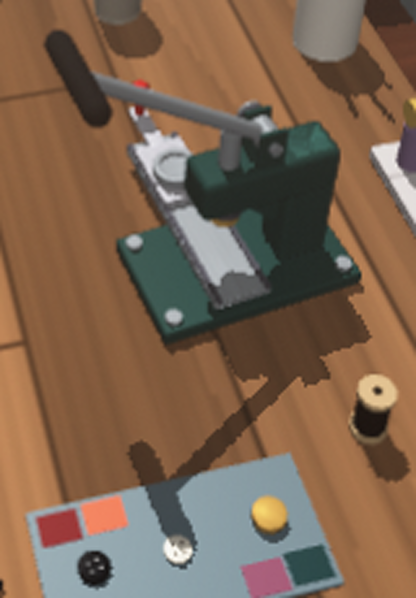

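The crops show these points. Top crop: brass (687,297), cup rim centre (199,247), knob (57,257), grip ends (314,413) and (508,393), base corners (235,88), (403,68), (441,341), (268,361). Side crop: brass (269,512), cup (175,168). The press pose can be fitted from these.

```bash
cat > fit.py <<'E'
from h import *
from scipy.optimize import least_squares
top=ctrl.get_calibration("top"); side=ctrl.get_calibration("side")
T=lambda *p:(np.array(p)+.5)/4-.5+[270,105]
S=lambda *p:(np.array(p)+.5)/2.6-.5+[290,170]
gx=0.035-0.225*np.cos(np.radians(35.5))
def W(p,P):
    c,s=np.cos(p[2]),np.sin(p[2]); P=np.atleast_2d(P); return np.c_[p[0]+c*P[:,0]-s*P[:,1],p[1]+s*P[:,0]+c*P[:,1],P[:,2]]
def pts(p):
    s,b=p[3],p[4]
    return W(p,[[0,s,.052],[0,s+.1,.079],[gx,.057,.316],[gx,-.057,.316]]+[[b+i*.1075,j*.065,.018] for i,j in((1,1),(1,-1),(-1,-1),(-1,1))])
uv=np.array([T(199,247),T(57,257),T(314,413),T(508,393),T(235,88),T(403,68),T(441,341),T(268,361)])
res=lambda p:np.r_[(project(top,pts(p))-uv).ravel(),(project(side,pts(p)[:1])-S(175,168)).ravel()]
r=least_squares(res,[.55,.05,.1,.11,.05],loss="soft_l1",f_scale=.5)
p=r.x
if __name__=="__main__":
    print(p.round(4)); print(res(p).reshape(-1,2).round(2))
    print("nest",W(p,[0,p[3],.048]),"knob",W(p,[0,p[3]+.1,.07]))
    print(at_z(top,[T(687,297)],[.014]),at_z(side,[S(269,512)],[.014]))
    print("pearl,black,spool",at_z(top,[T(700,406),T(700,500),T(615,130)],[.01,.01,.058]))
E
python3 fit.py
```

```text
[ 0.6371 -0.0356  0.1197  0.1076  0.0187]
[[-0.28 -0.08]
 [ 0.66 -0.04]
 [-0.13  0.75]
 [ 0.61 -0.07]
 [-0.17 -0.73]
 [ 0.04 -0.55]
 [-0.28  0.63]
 [ 0.08  0.66]
 [ 0.33 -0.71]]
nest [[0.62426981 0.07129358 0.048     ]] knob [[0.61232845 0.17057804 0.07      ]]
[[ 0.59329184 -0.30015991  0.014     ]] [[ 0.59432941 -0.29924285  0.014     ]]
pearl,black,spool [[ 0.5106016  -0.30946757  0.01      ]
 [ 0.43947089 -0.30808635  0.01      ]
 [ 0.71165671 -0.23690959  0.058     ]]
```

```bash
cat >> h.py <<'E'
def quat(a):
    t=(a+np.pi/2)/2; return [np.cos(t),np.sin(t),0,0]
def st():
    s=ctrl.sense(); print(round(s["clock"],2),np.round(s["position"],4),np.round(s["q"],2),"F",np.round(s["force"],2),"gap",round(s["finger_gap"],3),"gf",np.round(s["gripper_force"],2),"eff",np.round(s["effort"],1)); return s
E
python3 - <<'E'
from h import *
Q=quat(0.1197)
for p in ((.265,.566,.48),(.5938,-.2997,.48),(.624,.071,.15)): print(ctrl.inverse_kinematics(p,Q))
ctrl.move_pose((.265,.566,.45),ctrl.sense()["orientation"])
ctrl.move_pose((.5938,-.2997,.45),Q); st()
ctrl.gripper_to(.65)
ctrl.move_linear((.5938,-.2997,.15),Q,velocity=.25); st()
c=ctrl.get_calibration("wrist"); save("wrist","w1"); np.savez("w1.npz",**{k:np.array(v) for k,v in c.items()})
print(project(c,[[.5938,-.2997,.017],[.5938,-.2997,.0145]]))
E
```

```text
[ 1.03740201e+00  3.78654354e-01  8.40947248e-01 -4.44089210e-16
  1.92199105e+00  9.17702005e-01]
[-5.57137599e-01  4.55229632e-01  7.18214700e-01 -4.44089210e-16
  1.96814832e+00 -6.76837599e-01]
[ 1.82512936e-02  5.61456157e-01  1.41204391e+00 -4.44089210e-16
  1.16809259e+00 -1.01448706e-01]
4.27 [ 0.5941 -0.299   0.45  ] [-0.56  0.45  0.8   0.    1.89 -0.68] F [-0.07  0.05 -0.47] gap 1.0 gf 0.0 eff [ -0.4 -90.9 -45.2   0.    0.1  -0. ]
6.28 [ 0.5944 -0.3001  0.1513] [-0.56  0.61  1.31 -0.    1.22 -0.68] F [-0.25 -0.56 -0.04] gap 0.652 gf 0.0 eff [ -0.  -94.2 -35.3   0.    0.   -0. ]
[[316.17880983 190.3644031 ]
 [316.17419783 189.79261974]]
```

View pics/w1.png

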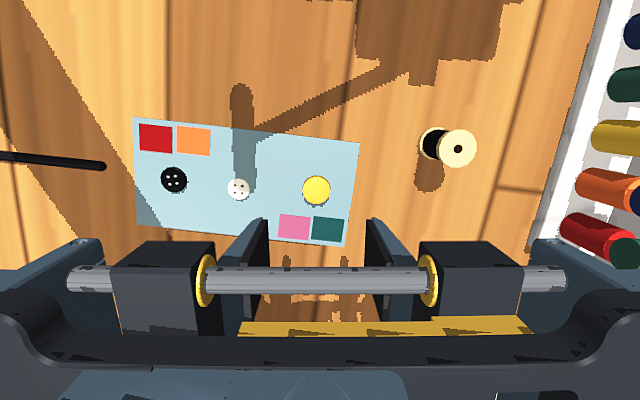

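The button sits at (316,190), which matches the prediction of (316.2,190). The fingers straddle it symmetrically, so I'll grasp it.

Run:
```python
from h import *
Q=quat(0.1197); x,y=.5938,-.2997
c=np.load("w1.npz"); print("cam",c["pose"][:3,3])
ctrl.move_linear((x,y,.03),Q,velocity=.15)
ctrl.move_linear((x,y,.0098),Q,velocity=.05); ctrl.wait(.2); st()
ctrl.gripper_to(0.0); st()
ctrl.move_linear((x,y,.2),Q,velocity=.2)
ctrl.move_linear((x,y,.45),Q,velocity=.4); st()
ctrl.move_pose((.622,.085,.45),Q); 
ctrl.move_linear((.622,.085,.25),Q,velocity=.25); st()
c=ctrl.get_calibration("wrist"); save("wrist","w2"); save("side","s2"); np.savez("w2.npz",**{k:np.array(v) for k,v in c.items()})
from fit import W,p
print(project(c,[[.62427,.07129,.052],W(p,[0,p[3]+.1,.082])[0]]))
a=cv2.imread('pics/w2.png'); b=cv2.imread('pics/s2.png')[90:330,230:470]
cv2.imwrite('pics/ws2.png',cv2.resize(b,(600,600),interpolation=cv2.INTER_CUBIC))
```

```text
cam [ 0.58414045 -0.22362741  0.32296059]
8.03 [ 0.594  -0.2998  0.0101] [-0.56  0.78  1.41  0.    0.95 -0.68] F [ 0.31 -0.06 -0.43] gap 0.651 gf 0.0 eff [-0.000e+00 -1.007e+02 -2.740e+01  0.000e+00  1.000e-01 -0.000e+00]
8.62 [ 0.5938 -0.2997  0.0098] [-0.56  0.78  1.41  0.    0.95 -0.68] F [-0.24  0.57  0.69] gap 0.309 gf 30.0 eff [  -0.  -100.5  -27.4    0.     0.    -0. ]
10.49 [ 0.5937 -0.2997  0.4487] [-0.56  0.45  0.8   0.    1.89 -0.68] F [ 0.09 -0.53 -0.67] gap 0.314 gf 30.0 eff [  0.1 -96.5 -48.4   0.    0.4   0. ]
12.88 [0.6228 0.0847 0.2513] [ 0.04  0.47  1.29 -0.    1.39 -0.08] F [ 0.35 -0.1  -0.01] gap 0.304 gf 30.0 eff [ -0.2 -84.7 -38.8   0.1  -0.   -0. ]
[[316.40197913 188.69797134]
 [316.34305902 106.36583257]]
```

View pics/w2.png

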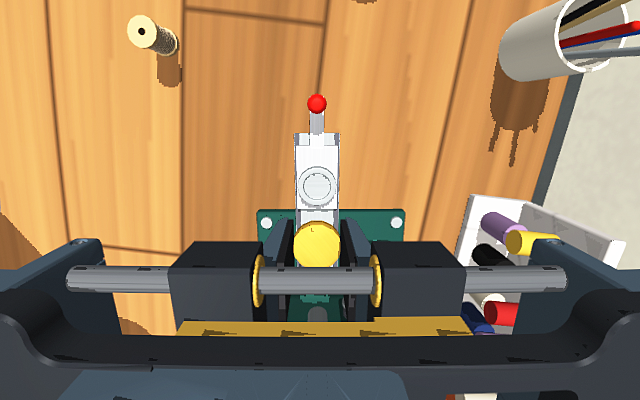

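View pics/ws2.png

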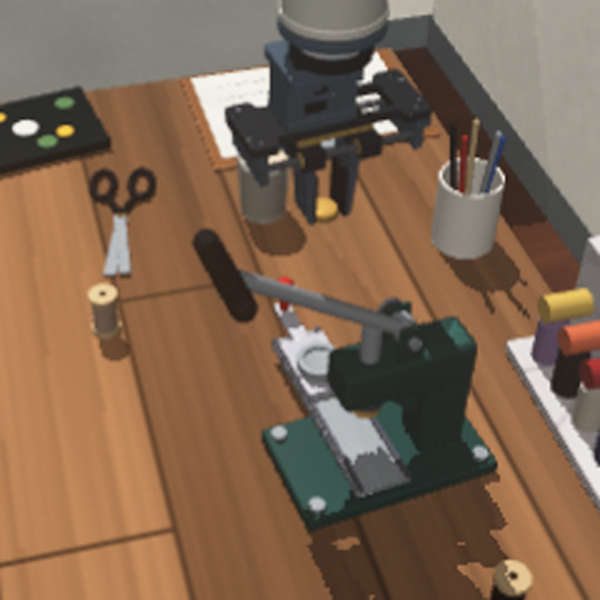

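Wrist view: button held at (316,243), cup at about (317,187) against a prediction of (316.4,188.7), knob at (317,104). The side view shows the gripper well clear of the grip bar. I'll zoom in to refine the cup position.

Run:
```python
import cv2
a=cv2.imread('pics/w2.png')[90:270,266:366]; cv2.imwrite('pics/w2c.png',cv2.resize(a,(330,594),interpolation=cv2.INTER_CUBIC))
```

```text
(no output)
```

View pics/w2c.png

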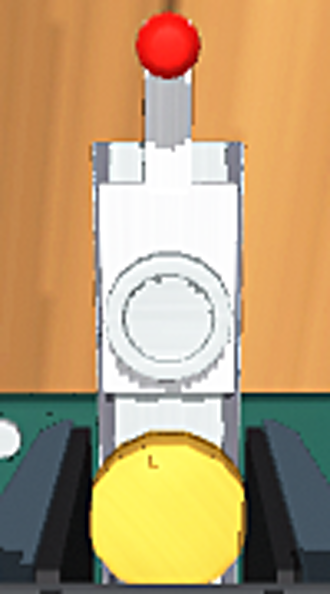

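Run:
```python
from h import *
c=np.load("w2.npz")
U=lambda *p:(np.array(p)+.5)/3.3-.5+[266,90]
print("cup",at_z(c,[U(169,316.5)],[.052]),"knob",at_z(c,[U(168.5,45)],[.079]))
from fit import W,p
print("knobfit",W(p,[0,p[3]+.1,.079]))
# button: predicted outline at top of straight side (10.5-5.8 mm above tcp)
s=ctrl.sense(); P=np.array(s["position"]); print(P)
a=np.linspace(0,2*np.pi,60)
q=project(c,np.c_[P[0]+.015*np.cos(a),P[1]+.015*np.sin(a),np.full(60,P[2]+.0047)])
q=(q-[266,90]+.5)*3.3-.5
print("pred btn outline",q.min(0),q.max(0))
```

```text
cup [[0.62436943 0.07544122 0.052     ]] knob [[0.61234611 0.17394917 0.079     ]]
knobfit [[0.61232845 0.17057804 0.079     ]]
[0.62284657 0.08485369 0.25161374]
pred btn outline [ 90.37291685 441.11830248] [253.23476747 590.72477418]
```

Run:
```python
from h import *
top=ctrl.get_calibration("top"); side=ctrl.get_calibration("side"); w2=np.load("w2.npz"); w1=np.load("w1.npz")
print("side cup",at_z(side,[(357.1,234.4)],[.052]),"top cup",at_z(top,[(np.array((199,247))+.5)/4-.5+[270,105]],[.052]))
def cen(f,lo,hi,box):
    h=cv2.cvtColor(cv2.imread(f),cv2.COLOR_BGR2HSV); m=cv2.inRange(h,lo,hi); k=np.zeros_like(m); x0,x1,y0,y1=box; k[y0:y1,x0:x1]=m[y0:y1,x0:x1]
    n,l,s,c=cv2.connectedComponentsWithStats(k); i=1+s[1:,4].argmax(); return c[i],s[i]
R=((0,150,60),(8,255,255)); Y=((18,130,100),(35,255,255))
for f,c,b in(("top0",top,(275,295,160,180)),("side0",side,(330,360,195,215)),("w2",w2,(300,335,90,120))):
    u,s=cen(f"pics/{f}.png",*R,b); print(f,"knob",u,s,at_z(c,[u],[.074]))
for f,c,b in(("top0",top,(430,452,170,190)),("side0",side,(380,405,355,380)),("w1",w1,(295,340,170,210))):
    u,s=cen(f"pics/{f}.png",*Y,b); print(f,"btn",u,s,at_z(c,[u],[.0135]))
```

```text
side cup [[0.62277775 0.06855347 0.052     ]] top cup [[0.62403606 0.07047148 0.052     ]]
top0 knob [283.58536585 169.02439024] [280 166   8   7  41] [[0.61256014 0.17376385 0.074     ]]
side0 knob [343.76923077 201.38461538] [341 200   7   4  13] [[0.61694457 0.18368959 0.074     ]]
w2 knob [316.35880399 103.19933555] [307  93  20  21 301] [[0.61194064 0.17418635 0.074     ]]
top0 btn [441.12676056 178.95774648] [437 175  10   9  71] [[ 0.59310213 -0.29953354  0.0135    ]]
side0 btn [393.13571429 367.52857143] [387 361  13  14 140] [[ 0.59368404 -0.30099055  0.0135    ]]
w1 btn [315.88110749 189.43648208] [302 176  28  28 614] [[ 0.5934747  -0.29959498  0.0135    ]]
```

Knob measurements agree (top 0.1738, wrist 0.1742). That puts the cup at y≈0.0748, consistent with the wrist cup reading of 0.0754, so I'll place the button there while monitoring force.

Run:
```python
from h import *
Q=quat(0.1197); x,y=.6243,.0750
ctrl.move_linear((x,y,.25),Q,velocity=.1)
ctrl.move_linear((x,y,.075),Q,velocity=.15); ctrl.wait(.2); st()
for z in (.060,.056,.0542):
    ctrl.move_linear((x,y,z),Q,velocity=.03); ctrl.wait(.15); s=st()
    if abs(s["force"][2])>5: print("contact"); break
```

```text
14.74 [0.6246 0.075  0.0756] [ 0.02  0.65  1.48 -0.    1.01 -0.1 ] F [-0.94  0.57 -0.11] gap 0.31 gf 30.0 eff [  0.  -93.4 -29.9   0.1   0.    0. ]
15.54 [0.6245 0.075  0.0602] [ 0.02  0.67  1.49  0.    0.98 -0.1 ] F [-0.32  0.33 -0.2 ] gap 0.307 gf 30.0 eff [ -0.  -93.8 -28.7   0.1   0.    0. ]
15.97 [0.6243 0.075  0.056 ] [ 0.02  0.68  1.49 -0.    0.98 -0.1 ] F [-0.75  0.4  -0.18] gap 0.307 gf 30.0 eff [  0.  -94.  -28.4   0.1   0.   -0. ]
16.38 [0.6243 0.075  0.0542] [ 0.02  0.68  1.49 -0.    0.97 -0.1 ] F [-0.21 -0.43 -0.52] gap 0.308 gf 30.0 eff [ -0.  -94.2 -28.3   0.1   0.   -0. ]
```

Run:
```python
from h import *
Q=quat(0.1197); x,y=.6243,.0750
ctrl.gripper_to(.6); ctrl.wait(.3); st()
ctrl.move_linear((x,y,.12),Q,velocity=.12)
ctrl.move_linear((x,y,.25),Q,velocity=.25); st()
c=ctrl.get_calibration("wrist"); save("wrist","w3"); np.savez("w3.npz",**{k:np.array(v) for k,v in c.items()})
a=cv2.imread('pics/w3.png')[80:270,246:386]; cv2.imwrite('pics/w3c.png',cv2.resize(a,None,fx=3,fy=3,interpolation=cv2.INTER_CUBIC))
```

```text
17.27 [0.6243 0.075  0.0542] [ 0.02  0.68  1.49 -0.    0.97 -0.1 ] F [-0.08 -0.92 -0.41] gap 0.599 gf 0.0 eff [ -0.  -94.1 -28.3   0.1   0.   -0. ]
18.63 [0.6239 0.075  0.2492] [ 0.02  0.47  1.29  0.    1.39 -0.1 ] F [ 0.09 -0.52 -0.76] gap 0.601 gf 0.0 eff [  0.1 -91.2 -42.1   0.1   0.2   0. ]
```

View pics/w3c.png

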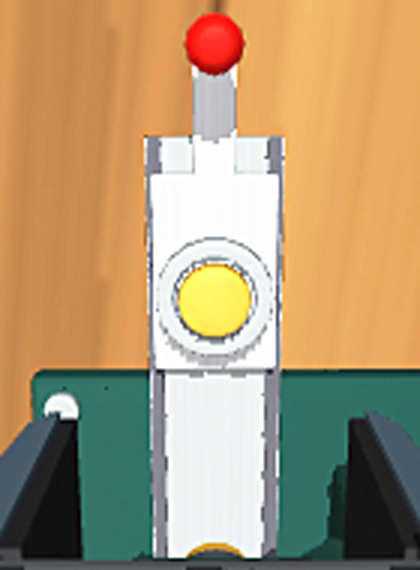

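The button is seated concentrically in the cup, at (213,300) in the crop. Next I push the knob inward with the fingers shut, watching the force.

Run:
```python
from h import *
Q=quat(0.1197); n=np.array([-np.sin(.1197),np.cos(.1197),0]); K=np.array([.6123,.174,.066])
ctrl.gripper_to(0.0)
ctrl.move_linear(K+n*.05+[0,0,.184],Q,velocity=.25)
ctrl.move_linear(K+n*.05,Q,velocity=.2)
ctrl.move_linear(K+n*.03,Q,velocity=.06); st()
ctrl.move_linear(K+n*(.027-.09),Q,velocity=.06); ctrl.wait(.1); st()
for d in np.arange(.093,.130,.003):
    ctrl.move_linear(K+n*(.027-d),Q,velocity=.03); ctrl.wait(.1); s=ctrl.sense()
    f=-np.dot(s["force"],n); print(round(d,3),round(-f,1),np.round(np.dot(s["position"]-K,n),4))
    if abs(f)>12: break
st()
```

```text
21.89 [0.6089 0.2034 0.0662] [0.23 0.68 1.45 0.   1.02 0.11] F [ 0.85  0.2  -1.  ] gap 0.005 gf 0.0 eff [ -0.9 -95.8 -29.8  -0.    0.   -0.1]
23.69 [0.6197 0.1116 0.066 ] [ 0.08  0.66  1.48 -0.    1.   -0.04] F [0.67 0.63 0.52] gap 0.005 gf 0.04 eff [ -0.1 -93.8 -29.1   0.    0.1   0. ]
0.093 1.1 -0.0661
0.096 0.2 -0.0692
0.099 0.4 -0.0721
0.102 -0.0 -0.0751
0.105 0.0 -0.0781
0.108 -0.3 -0.0811
0.111 11.6 -0.0828
0.114 32.8 -0.0834
26.49 [0.6222 0.0912 0.0661] [ 0.05  0.66  1.48  0.01  1.   -0.08] F [-2.38 32.75  2.59] gap 0.005 gf 15.42 eff [-20.4 -92.3 -29.4  -9.3  -0.5   0. ]
```

The carriage hit its hard stop after about 110 mm of travel. I'll back off, check the knob position from above, then go over the grip.

```bash
cat > arc.py <<'E'
from h import *
A=.1197; R=np.array([[np.cos(A),-np.sin(A),0],[np.sin(A),np.cos(A),0],[0,0,1]]); O=np.array([.6374,-.0345,0]); Q=quat(A)
def grip(th,y=.034): 
    b=np.radians(35.5)-th; return O+R@[.035-.225*np.cos(b),y,.185+.225*np.sin(b)]
TIP=np.array([0,0,-.019])
E
python3 - <<'E'
from arc import *
n=R[:,1]; p=np.array(ctrl.sense()["position"])
ctrl.move_linear(p+n*.04,Q,velocity=.15)
ctrl.move_linear(p+n*.04+[0,0,.40],Q,velocity=.35)
ctrl.gripper_to(.65)
ctrl.move_pose((.637,-.02,.45),Q); ctrl.wait(.2)
c=ctrl.get_calibration("wrist"); save("wrist","w4")
h=cv2.cvtColor(cv2.imread('pics/w4.png'),cv2.COLOR_BGR2HSV); m=cv2.inRange(h,(0,150,60),(8,255,255)); m[:,:270]=0;m[:,370:]=0;m[230:]=0
N,l,s,u=cv2.connectedComponentsWithStats(m); i=1+s[1:,4].argmax(); k=at_z(c,[u[i]],[.074])[0]; print(u[i],s[i],k,"press frame",R.T@(k-O))
g=grip(0)+TIP; print(g)
ctrl.move_pose(g+[0,0,.10],Q); ctrl.wait(.2); st()
save("wrist","w5"); cc=ctrl.get_calibration("wrist"); print(project(cc,[grip(0,.057),grip(0,-.057)]))
E
```

```text
[315.82568807 110.77981651] [310 105  12  12 109] [0.62571594 0.06522291 0.074     ] press frame [0.00030789 0.10040458 0.074     ]
[ 0.48622419 -0.01843763  0.29665817]
31.01 [ 0.4872 -0.0185  0.3967] [-0.16  0.16  1.36 -0.    1.63 -0.28] F [0.3  0.39 0.01] gap 0.647 gf 0.0 eff [  0.1 -61.1 -43.9   0.1   0.1   0. ]
[[316.10694342 180.00385933]
 [316.2391635  295.2399633 ]]
```

View pics/w5.png

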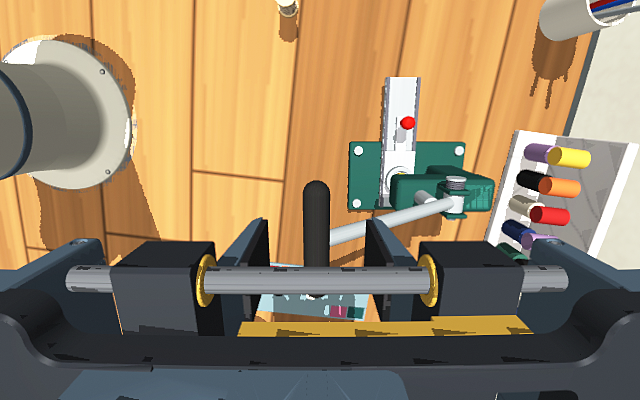

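The knob is at 0.1004 in the press frame, so the carriage is home. The bar's end is at (316,180) as predicted, between the fingers. I'll pinch it and follow the arc.

Run:
```python
from arc import *
ctrl.move_linear(grip(0)+TIP,Q,velocity=.08); ctrl.wait(.1); st()
ctrl.gripper_to(0.0); st()
p0=np.array(ctrl.sense()["position"]); 
for th in np.arange(.07,.64,.08):
    ctrl.move_linear(grip(th)+TIP,Q,velocity=.07); s=ctrl.sense(); print(round(th,2),np.round(s["force"],1),np.round(s["position"]-(grip(th)+TIP),4),round(s["finger_gap"],3))
    if np.linalg.norm(s["force"])>60: break
st()
```

```text
32.56 [ 0.4864 -0.0184  0.2971] [-0.16  0.22  1.55  0.    1.38 -0.28] F [ 0.3  -0.51  0.29] gap 0.65 gf 0.0 eff [ -0.  -62.3 -39.9   0.1   0.1   0. ]
33.2 [ 0.4866 -0.0184  0.2967] [-0.16  0.22  1.55  0.    1.38 -0.28] F [ 3.43  2.25 -1.2 ] gap 0.254 gf 30.0 eff [ -0.7 -63.7 -38.4  -0.5   1.4   0.1]
0.07 [ 6.1  2.1 -1.1] [ 0.0001 -0.     -0.0003] 0.255
0.15 [6.9 1.3 0. ] [ 0.0001 -0.     -0.0005] 0.251
0.23 [6.  1.9 0.8] [ 0.0001 -0.     -0.0005] 0.255
0.31 [6.2 1.6 2.3] [ 0.0002 -0.0001 -0.0005] 0.255
0.39 [6.4 2.7 3.4] [ 0.0002 -0.0001 -0.0005] 0.259
0.47 [5.8 2.  5. ] [ 0.0003 -0.0001 -0.0004] 0.256
0.55 [4.8 2.4 6.2] [ 0.0003 -0.0001 -0.0004] 0.258
0.63 [5.9 3.1 8.4] [ 0.0003 -0.0001 -0.0003] 0.253
36.43 [ 0.4451 -0.0235  0.1634] [-0.19  0.31  1.84  0.    0.99 -0.31] F [5.93 3.11 8.39] gap 0.253 gf 30.0 eff [ -1.3 -56.6 -23.7  -0.8   1.4   0. ]
```

Run:
```python
from arc import *
for th in np.arange(.65,.78,.01):
    ctrl.move_linear(grip(th)+TIP,Q,velocity=.04); ctrl.wait(.15); s=ctrl.sense(); print(round(th,2),np.round(s["force"],1),np.round(s["position"]-(grip(th)+TIP),4),round(s["finger_gap"],3))
    if s["force"][2]>28: break
ctrl.wait(1.0); st()
```

```text
0.65 [5.  2.1 8.2] [ 0.0004 -0.0001 -0.    ] 0.254
0.66 [4.3 2.7 9.7] [ 0.0004 -0.0001  0.    ] 0.256
0.67 [ 5.9  1.9 10. ] [ 0.0003 -0.0001  0.    ] 0.255
0.68 [ 4.6  2.4 10.1] [ 0.0003 -0.0001  0.    ] 0.255
0.69 [ 3.7  2.2 10.3] [ 0.0004 -0.0001  0.0001] 0.256
0.7 [ 4.1  2.4 10.5] [ 0.0003 -0.0001  0.    ] 0.255
0.71 [-0.4  3.  28.5] [ 0.0004 -0.0001  0.0007] 0.257
40.24 [ 0.446  -0.0234  0.1464] [-0.19  0.34  1.86  0.    0.94 -0.31] F [-0.74  3.02 28.02] gap 0.258 gf 30.0 eff [ -1.4 -49.8 -21.3  -0.6  -0.4  -0. ]
```

```bash
python3 -c "
from h import *
print(ctrl.job_done()); st()"
```

```text
the job is handed in; nothing more can be done
None
the job is handed in; nothing more can be done
```

The job is handed in: by my readings the brass button is seated in the die, the carriage is home, and the arm is holding the handle down at its stop with about 28 N; the hand-in call returned no verdict.

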